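# Lock the indexing disc with its slide bar

### The job

Lock the indexing fixture: push a post on the round disc with your fingertips to turn the disc until its slot lines up with the lock bar (either end of the slot will do), then push the bar by its tail end through the slot until it is fully home against the stop in the keeper beyond. Only push: the bar must not be lifted off its bed. Leave the small parts round the fixture where they are.

Things in the scene. Friction and masses are not known exactly. Their poses are not given: they have to be found in the camera images.
- lock_fixture: Fixed aluminium plate on the bench, 286x108x12 mm, carrying the whole lock. Origin: on the bench top, straight under the round disc's axis; z up. Its x axis is the line of the lock bar and points the way the bar is to be pushed: the plate runs from x=-205 to +81 mm, y=+-54 mm. It lies at various places and yaws. The bed, the disc and the keeper follow one another along x.
- bed_mid (a point): Middle of the bar's bed, on its top face, 124 mm before the disc's axis, 20 mm above the bench. The bed runs 78 mm to either side along the bar's line (to 6 mm from the disc) and has two low side rails, tops 28 mm above the bench, 22.6 mm apart inside, 42 mm outside.
- keeper_stop (a point): Centre of the stop face in the keeper, 71 mm beyond the disc's axis, 32 mm above the bench; the bar's nose touches it when fully home. The keeper is a dark steel block from 46 to 79 mm beyond the axis: two cheeks 25 mm apart, a strap across the top (47 to 52 mm above the bench), closed at the far end by the stop.
- index_disc (a joint): Angle (rad) of the steel disc about its upright axis, counter-clockwise from above; range -0.4 to 3.54. It is the angle of the disc's slot from the fixture's x axis: in line with the bar at 0 and equally at 3.14. It starts between 0.5 and 2.64, turns stiffly (0.07 N m, about 3 N at a post) and stays where it is left. Out of line, the disc blocks the bar.
- disc_center (a point): Point on the disc's axis, level with its top face, 45 mm above the bench; x axis along the slot, turning with the disc. The disc is 80 mm across; one straight slot 23 mm wide runs right across its top, open at both ends, floor 19.5 mm above the bench.
- post_a (a point): Top centre of one of the two upright round posts on the disc, 11 mm in diameter, standing from 45 to 83 mm above the bench (a thin 16 mm collar at the foot), 27 mm from the disc's axis. At joint value 0 it lies on the fixture's +y side, at 1.57 on its -x side.
- post_b (a point): Top centre of the other, equal post, opposite post_a: 27 mm from the axis, on the fixture's -y side at joint value 0.
- lock_bar: Loose steel lock bar, 150 mm long, 20 wide, 24 high, about 0.35 kg, lying in its bed short of the disc. Origin: centre of its underside, 20 mm above the bench; its x axis points to the half-round nose at +75 mm. A cross rib, 8 mm long, 12 mm high, stands on the tail end. Fully home, its origin is 4 mm and its tail 79 mm short of the disc's axis.
- bar_tail (a point): The place to push: on the flat tail end face of the bar, on its middle line, 44 mm above the bench. The face (with the rib) is 20 mm wide and reaches from 20 to 56 mm above the bench, of which the part over 28 mm stands above the rails.
- adapter_large: Bystander: brass hose adapter, standing, 16x18x31 mm high, loose on the bench beside the fixture; origin at the centre of its underside.
- adapter_small: Bystander: thinner brass hose adapter, standing, 12x14x31 mm high, loose on the bench beside the fixture; origin at the centre of its underside.
- bearing: Bystander: ball bearing lying flat, 28 mm across, 8 mm high, loose on the bench beside the fixture; origin at the centre of its underside.
- spring: Bystander: black coil spring, standing, 31 mm across, 46 mm high, loose on the bench beside the fixture; origin at the centre of its underside.
- threadlock_bottle: Bystander: small plastic bottle, standing, 31 mm across, 87 mm high, loose on the bench beside the fixture; origin at the centre of its underside.
- core_tool: Bystander: thin green hand tool, lying, 80 mm long, 14 mm wide, 8 mm high, loose on the bench beside the fixture; origin at the centre of its underside.
- spanner: Bystander: combination spanner, lying flat, 182x25x8 mm, loose on the bench beside the fixture; origin at the centre of its underside.

How it is judged:
By the outcome, as a careful person would: the job done as asked, in the order asked, and still so for the second after the job is handed in, with the robot touching nothing.
It also fails if it takes over 48 s, if anything falls off the work surface, if the arm or the gripper's body presses on something with over 40 N, if the wrist force passes 120 N, or if a joint passes its speed limit or range.

### The arm

A 6-joint arm with a two-finger parallel gripper is mounted at the origin on a cart in front of the work surface, level with it; the furniture and walls round the work are solid. World frame = base frame: x ahead of the robot, y to its left, z up, the work surface at z = 0. Lengths are in mm, angles in rad, forces in N, time in s.
With the tool pointing down it reaches from about 275 to 1000 mm from the base axis. Payload 8.4 kg.
Tool frame: the origin (TCP) lies between the finger pads; the fingertips stand 17 mm ahead of it and the grasp point (between the pads) lies 2 mm behind it (r.tcp_to_tips is the distance from the TCP to the fingertips, in mm); z points along the fingers, y is the line along which they close (so a half turn about z gives the same grasp; the last joint's range is limited). The gripper opens to 85 mm and grips with 20 to 120 N. Pads are 22 mm wide; open, the fingers measure 114 mm over their backs; the gripper's body (76 mm by 85 mm) begins 54 mm behind the grasp point. The pads swing forward as they close: fully open they stand 13 mm farther back than shut.
Start: joints at [1.119, 0.353, 1.633, -0, 1.155, -0.002], TCP at [271.74, 562.837, 248.281] pointing down, gripper open.
Joint ranges: [-2.63, 2.63], [-0.92, 2.1], [0.06, 2.66], [-1.3, 4.44], [0, 2.69], [-3.02, 3.02]. Speed limits (rad/s): [2.22, 2.22, 2.79, 3.14, 3.14, 3.14].

### API

Orientations are given as [roll, pitch, yaw] about the fixed x, y, z axes, in that order (R = Rz(yaw) Ry(pitch) Rx(roll)).
In Python, from rig import r gives the robot as it stands. The module is installed in compiled form; this text tells all that it offers.
- The arm moves only by the tool apply_moves, never from a script. Its argument "series" is text: rows parted by semicolons, each of 7 numbers parted by spaces: the shift along the tool's x, y, z in cm, then the turn, a rotation vector about the tool's x, y, z in rad, then the gripper's target within -1 to 1 (shut at 1, half-way at 0, fully open at -1). In form: tx ty tz rx ry rz fingers; .... A call has exactly 10 rows; each row shifts and turns the commanded pose from where the row before left it, along the tool's axes as they then stand; what a row does not reach is not made up. A row lasts 1/12 s, in which the tool goes at most 41.7 mm and 7.16 degrees, less where a joint would pass 70% of its speed; a pose out of reach is approached as far as the arm can. A call with a gripper value outside its range is refused whole. The fingers move at their own pace and stop on an object; "squeeze" is the grip in N (left out, the last holds). Time passes only in rows, so rows that do not move let the fingers close, or fill a call up. It gives the time, the measured TCP pose, the force and the opening at its end, in the units of the state.
- r.sense(): the state, without advancing time (a new reading comes with each control period).
- r.grab_frame(name): name is "scene" or "top" or "wrist"; returns the picture (400x640x3 uint8, blue, green, red); there is no depth.
- r.camera_info(name): a dict with "K" (3x3 intrinsics, pixels), "extrinsics" (4x4, takes a point from camera to world coordinates). Camera axes: x right, y down, z forward; pixel columns grow to the right and rows downward; lengths in mm; the calibration is good to about 2 mm. A picture is of the moment at which its call begins: read the wrist's pose just before it. camera_info takes no time and is no camera call; for the wrist camera it gives the pose at the moment of the call.
- r.sign_off(): hands the job in, once; it reports no verdict.
The state is a dict: "clock": time; "qpos": joint angles; "qvel": joint speeds; "joint_efforts": joint torques, N m; "eef_pos": TCP position; "tcp_rot": TCP orientation; "contact_force": force on the tool from outside, world axes, zero at the start; "wrist_torque": the same for the moment, N m; "opening": opening from 0.0 (shut) to 1.0 (fully open).
Only numpy, scipy, OpenCV 4.12 (cv2) and the standard library are available. Lean on these libraries where they do the work, as an engineer would, in place of code of your own. Each camera call takes 0.05 s, during which the arm holds its last target. There are 200 camera calls.

## Working session

There is one attempt and no reset: what is moved stays moved. The work goes in short steps, Python scripts to look and compute and a tool call to move; the robot and the scene stay as the last step left them, time stands still between calls to the robot, and variables do not carry over. Pictures are saved under pics/ and viewed, on a budget of 10 in all, crops included, one or two more only if the job needs it, and the job is handed in when it is done.

Besides the shell and the picture viewer there is one more tool, called after "Call:" by a JSON object that holds its "name" and its "arguments". apply_moves: Moves the arm, as the interface text tells. Its arguments: {"type":"object","properties":{"series":{"type":"string"},"squeeze":{"type":"number"}},"required":["series"]}

```bash
mkdir -p pics
python3 - <<'E'
from rig import r
import cv2,numpy as np
s=r.sense();print(s)
for n in("top","scene"):
    im=r.grab_frame(n);cv2.imwrite(f"pics/{n}0.png",im)
    c=r.camera_info(n);print(n,np.round(c["K"],1).tolist(),np.round(c["extrinsics"],3).tolist())
E
```

```text
{'clock': 0.0, 'qpos': array([ 1.11862577e+00,  3.53595598e-01,  1.63415482e+00,  2.23994389e-05,
        1.15519136e+00, -2.42536808e-03]), 'qvel': array([-0.00033569,  0.00071136,  0.00033141, -0.00133248,  0.00105002,
        0.000959  ]), 'joint_efforts': array([ 8.99250299e-04, -6.05224586e+01, -3.42073846e+01, -6.00477074e-05,
        9.00522340e-03,  2.64598037e-05]), 'eef_pos': array([271.51764454, 562.43157761, 247.58563226]), 'tcp_rot': array([-3.14024358e+00, -2.37524683e-05,  2.69183839e+00]), 'contact_force': array([-0.47974512,  0.4993907 ,  0.97044978]), 'wrist_torque': array([ 0.02506007, -0.02406563,  0.05434144]), 'opening': 0.9982967441965184}
top [[400.6, 0.0, 318.7], [0.0, 400.6, 195.5], [0.0, 0.0, 1.0]] [[0.006, -0.998, 0.065, 482.955], [-1.0, -0.007, -0.017, 11.054], [0.018, -0.065, -0.998, 909.947], [0.0, 0.0, 0.0, 1.0]]
scene [[508.5, 0.0, 320.6], [0.0, 508.5, 199.9], [0.0, 0.0, 1.0]] [[0.926, -0.211, 0.313, 264.204], [-0.377, -0.54, 0.752, -646.271], [0.01, -0.815, -0.58, 583.04], [0.0, 0.0, 0.0, 1.0]]
```

View pics/top0.png

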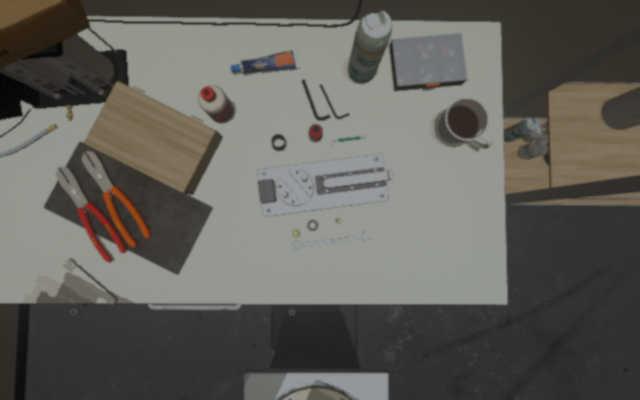

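View pics/scene0.png

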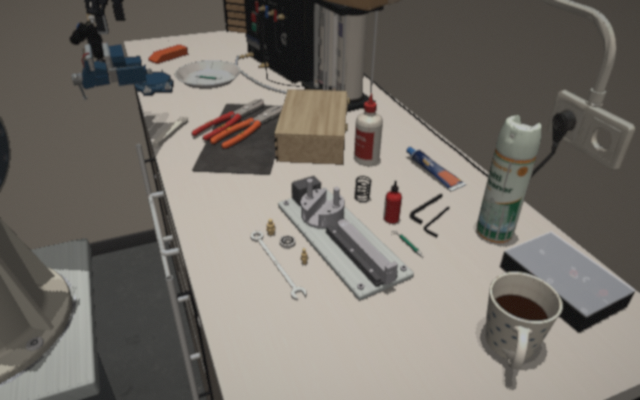

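The top view shows the keeper at (266,190), the disc at about (295,187) and the bar's tail at about (388,175). The bar is pushed towards image left, which is world +y. The bystanders are on both sides of the plate. Next I'll enlarge the fixture and measure it.

```bash
cat > h.py <<'E'
import numpy as np,cv2
from rig import r
def cast(c,u,v,z):
    K,T=np.array(c["K"]),np.array(c["extrinsics"])
    d=T[:3,:3]@np.linalg.inv(K)@[u,v,1.];o=T[:3,3]
    return o+d*(z-o[2])/d[2]
def proj(c,p):
    K,T=np.array(c["K"]),np.array(c["extrinsics"])
    q=K@(T[:3,:3].T@(np.array(p,float)-T[:3,3]));return q[:2]/q[2]
E
python3 - <<'E'
from h import *
im=cv2.imread("pics/top0.png");c=r.camera_info("top")
cv2.imwrite("pics/crop1.png",cv2.resize(im[140:230,245:405],None,fx=5,fy=5,interpolation=cv2.INTER_CUBIC))
for n,u,v,z in[("keeper",266,190,52),("disc",295,187,45),("tail",388,175,50),("plateTL",258,165,12),("TR",385,154,12),("BR",389,201,12),("BL",262,216,12)]:
    print(n,cast(c,u,v,z).round(0))
E
```

```text
keeper [550. 109.  52.]
disc [558.  47.  45.]
tail [ 585. -154.   50.]
plateTL [610. 132.  12.]
TR [ 637. -155.   12.]
BR [ 530. -163.   12.]
BL [495. 122.  12.]
```

View pics/crop1.png

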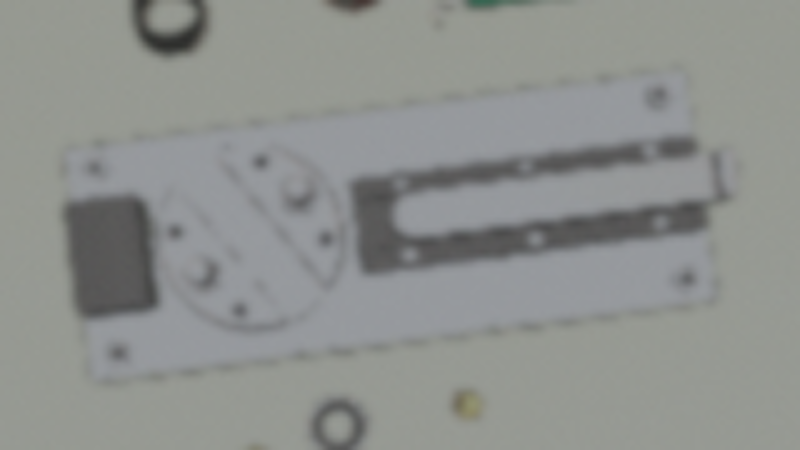

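The crop shows plate corners at crop (65,150), (688,68), (715,300) and (92,380). The disc is centred at about (253,237), with posts at about (300,188) and (205,270). The slot runs along about (105,133) in the crop, so the joint is near 2.1 and the short way is CCW to 3.14. I'll work out the poses and the first move.

Run:
```python
from h import *
c=r.camera_info("top")
f=lambda u,v,z:cast(c,245+(u+.5)/5-.5,140+(v+.5)/5-.5,z)
P=[f(*p,12)[:2] for p in[(65,150),(688,68),(715,300),(92,380)]] # (+81,-54),(-205,-54),(-205,54),(81,54)
F=np.array([(81,-54),(-205,-54),(-205,54),(81,54)],float)
A=np.array(P);M,_=cv2.estimateAffinePartial2D(F,A);print(M,np.degrees(np.arctan2(M[1,0],M[0,0])),np.hypot(*M[:,0]))
print("res",(F@M[:,:2].T+M[:,2]-A).round(1).tolist())
print("disc",f(253,237,45).round(1))
d=f(325,285,45)-f(222,150,45);d2=f(280,320,45)-f(170,190,45)
print([np.degrees(np.arctan2(x[1],x[0]))%180 for x in(d,d2)])
print("tail rib",f(735,178,56).round(1), "posts",f(300,188,83),f(205,270,83))
```

```text
[[-1.33098746e-01 -9.78595251e-01  5.58654463e+02]
 [ 9.78595251e-01 -1.33098746e-01  4.68421675e+01]] 97.74527346698119 0.9876051544053289
res [[1.5, 0.1], [-0.1, 1.6], [-0.5, -1.1], [-0.9, -0.6]]
disc [557.7  46.9  45. ]
[np.float64(37.68980830450096), np.float64(40.64388171609778)]
tail rib [ 583.7 -160.4   56. ] posts [574.94103492  26.06579928  83.        ] [540.57089313  65.0369272   83.        ]
```

Call:
{"name": "apply_moves", "arguments": {"series": "0 0 0.5 0 0 0.0986 1;0 0 0.5 0 0 0.0986 1;0 0 0.5 0 0 0.0986 1;0 0 0.5 0 0 0.0986 1;0 0 0.5 0 0 0.0986 1;0 0 0.5 0 0 0.0986 1;0 0 0.5 0 0 0.0986 1;0 0 0.5 0 0 0.0986 1;0 0 0.5 0 0 0.0986 1;0 0 0.5 0 0 0.0986 1"}}

```text
clock: 0.93
eef_pos: [271.6, 562.5, 197.6]
tcp_rot: [-3.141, 0.001, 1.701]
contact_force: [-0.2, -0.4, -0.2]
opening: -0.0
```

Call:
{"name": "apply_moves", "arguments": {"series": "-3.03 1.16 0 0 0 0 1;-3.03 1.16 0 0 0 0 1;-3.03 1.16 0 0 0 0 1;-3.03 1.16 0 0 0 0 1;-3.03 1.16 0 0 0 0 1;-3.03 1.16 0 0 0 0 1;-3.03 1.16 0 0 0 0 1;-3.03 1.16 0 0 0 0 1;-3.03 1.16 0 0 0 0 1;-3.03 1.16 0 0 0 0 1"}}

```text
clock: 1.77
eef_pos: [427.8, 276.7, 198.1]
tcp_rot: [-3.141, 0.0, 1.706]
contact_force: [1.0, 0.5, 0.0]
opening: -0.0
```

Call:
{"name": "apply_moves", "arguments": {"series": "-3.03 1.16 0 0 0 0 1;-3.03 1.16 0 0 0 0 1;-3.03 1.16 0 0 0 0 1;-3.03 1.16 0 0 0 0 1;-3.03 1.16 0 0 0 0 1;-3.03 1.16 0 0 0 0 1;-3.03 1.16 0 0 0 0 1;-3.03 1.16 0 0 0 0 1;-3.03 1.16 0 0 0 0 1;-3.03 1.16 0 0 0 0 1"}}

```text
clock: 2.6
eef_pos: [583.5, -8.0, 198.0]
tcp_rot: [-3.141, -0.0, 1.706]
contact_force: [1.0, 0.8, -0.2]
opening: -0.003
```

Run:
```python
from h import *
s=r.sense();print(s["clock"],s["eef_pos"],s["tcp_rot"],s["contact_force"],s["opening"])
c=r.camera_info("wrist");im=r.grab_frame("wrist");cv2.imwrite("pics/w1.png",im)
np.savez("w1.npz",K=c["K"],extrinsics=c["extrinsics"])
print(np.round(c["K"],1).tolist(),np.round(c["extrinsics"],3).tolist())
```

```text
2.6 [583.54404002  -8.03676826 198.01371897] [-3.14112321e+00 -1.25876028e-04  1.70563073e+00] [ 1.03170602  0.75802986 -0.2240381 ] -0.0032261275624130598
[[334.8, 0.0, 321.6], [0.0, 334.8, 204.5], [0.0, 0.0, 1.0]] [[0.991, 0.13, 0.036, 575.691], [0.134, -0.952, -0.277, 60.599], [-0.002, 0.279, -0.96, 324.195], [0.0, 0.0, 0.0, 1.0]]
```

View pics/w1.png

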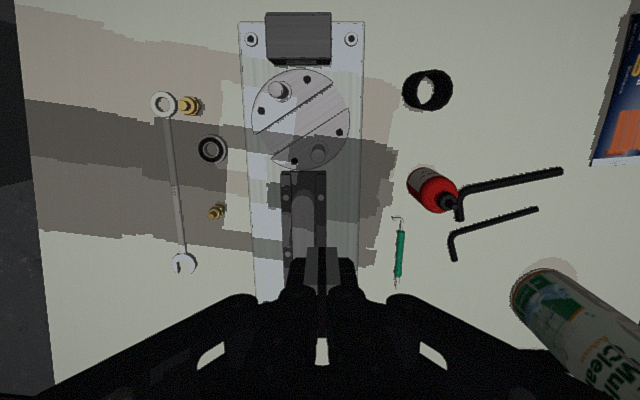

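The wrist view shows the disc centred at about (300,119), the slot's edges along (253,132)-(332,82) and (275,165)-(348,122), post tops at about (280,90) and (318,153), and the plate's far corners at (238,22) and (366,22). The shut fingers are at (320,280).

Run:
```python
from h import *
c=np.load("w1.npz");im=cv2.imread("pics/w1.png")
f=lambda u,v,z:cast(c,u,v,z)[:2].round(1)
print("plate",f(238,22,12),f(366,22,12),"disc",f(300,119,45))
print("slot",[np.degrees(np.arctan2(*(f(*b,45)-f(*a,45))[::-1])) for a,b in[((253,132),(332,82)),((275,165),(348,122))]])
print("posts",f(280,90,83),f(318,153,83),"keeper near top corners",f(266,57,52),f(331,57,52))
g=cv2.createCLAHE(3,(4,4)).apply(cv2.cvtColor(im,cv2.COLOR_BGR2GRAY))
cv2.imwrite("pics/w1c.png",cv2.resize(g[5:205,225:385],None,fx=3,fy=3,interpolation=cv2.INTER_CUBIC))
```

```text
plate [496.5 119.1] [602.8 133.5] disc [559.2  49.2]
slot [np.float64(38.600038007137016), np.float64(37.80318446623382)]
posts [545.6  67.9] [577.   28.9] keeper near top corners [529.   90.8] [577.4  97.4]
```

View pics/w1c.png

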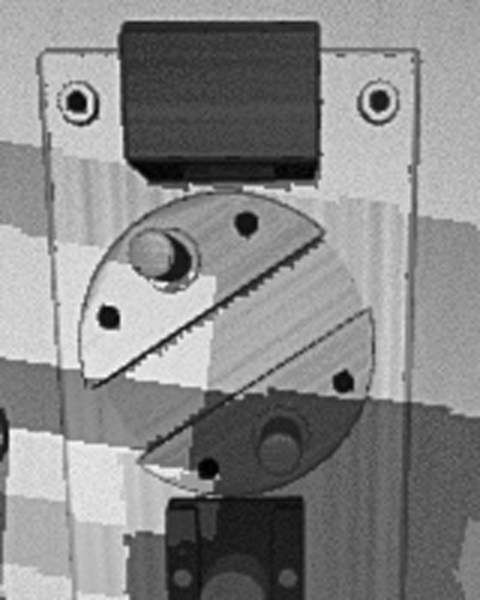

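Run:
```python
from h import *
c=np.load("w1.npz")
f=lambda u,v,z:cast(c,225+(u+.5)/3-.5,5+(v+.5)/3-.5,z)[:2]
an=lambda d:np.degrees(np.arctan2(d[1],d[0]))
P=f(42,50,12),f(418,50,12);print("plate",P,an(P[1]-P[0])+90, np.hypot(*(P[1]-P[0])))
yaw=97.75;X=np.array([np.cos(np.radians(yaw)),np.sin(np.radians(yaw))]);Y=np.array([-X[1],X[0]])
print("O from far edge",(P[0]+P[1])/2-81*X)
print("disc",f(227,343,45))
a,b=f(281,447,83),f(152,254,83);print("posts",a,b,(a+b)/2,np.hypot(*(a-b)),an(a-b)-yaw-90+360)
for p,q in[((92,386),(322,237)),((137,461),(372,308))]:print("slot joint",an(f(*q,45)-f(*p,45))+180-yaw)
print("bed end",f(167,500,24),f(303,500,24))
print("keeper far top",an(f(319,26,52)-f(120,26,52))+90)
```

```text
plate (array([496.99176224, 119.71467065]), array([601.07371891, 133.79967019])) 97.7067936056849 105.03066655378984
O from far edge [559.95566593  46.49703273]
disc [559.41947491  49.18973904]
posts [577.27417548  28.4988629 ] [542.43866139  67.9354869 ] [559.85641843  48.2171749 ] 52.61901135011319 123.70509445038476
slot joint 121.51982455397331
slot joint 122.36623868917081
bed end [5.45590440e+02 1.45652722e-01] [586.36355657   5.69267173]
keeper far top 97.70488728375717
```

Call:
{"name": "apply_moves", "arguments": {"series": "0 0.05 1.2 0 0 0 1;0 0.05 1.2 0 0 0 1;0 0.05 1.2 0 0 0 1;0 0.05 1.2 0 0 0 1;0 0.05 1.2 0 0 0 1;0 0.05 1.2 0 0 0 1;0 0.05 1.2 0 0 0 1;0 0.05 1.2 0 0 0 1;0 0.05 1.2 0 0 0 1;0 0 1.2 0 0 0 1"}}

```text
clock: 3.48
eef_pos: [587.7, -5.7, 77.0]
tcp_rot: [3.142, 0.0, 1.706]
contact_force: [0.6, -0.3, -1.0]
opening: -0.001
```

Call:
{"name": "apply_moves", "arguments": {"series": "0.3 0 0 0 0 0 1;0.3 0 0 0 0 0 1;0.3 0 0 0 0 0 1;0.3 0 0 0 0 0 1;0.3 0 0 0 0 0 1;0.2 0 0 0 0 0 1;0.2 0 0 0 0 0 1;0.2 0 0 0 0 0 1;0.2 0 0 0 0 0 1;0.2 0 0 0 0 0 1"}}

```text
clock: 4.32
eef_pos: [587.9, 16.8, 79.2]
tcp_rot: [3.134, 0.005, 1.707]
contact_force: [14.2, -18.7, -10.0]
opening: -0.003
```

Call:
{"name": "apply_moves", "arguments": {"series": "0.1 0 0 0 0 0 1;0.1 0 0 0 0 0 1;0.1 0 0 0 0 0 1;0.1 0 0 0 0 0 1;0.1 0 0 0 0 0 1;0.1 0 0 0 0 0 1;0.1 0 0 0 0 0 1;0.1 0 0 0 0 0 1;0.1 0 0 0 0 0 1;0.1 0 0 0 0 0 1"}}

```text
clock: 5.15
eef_pos: [593.2, 25.7, 79.8]
tcp_rot: [3.121, 0.007, 1.707]
contact_force: [36.3, -21.2, -27.3]
opening: 0.0
```

Run:
```python
from h import *
s=r.sense();p=s["eef_pos"];d=p[:2]-[559.5,47.8];t=np.radians(97.72)
print(s["clock"],p,"fix",d@[np.cos(t),np.sin(t)],d@[-np.sin(t),np.cos(t)],s["contact_force"])
c=r.camera_info("wrist");im=r.grab_frame("wrist");np.savez("w2.npz",K=c["K"],extrinsics=c["extrinsics"])
u,v=proj(c,[559.5,47.8,45]).astype(int);print(u,v)
g=cv2.createCLAHE(3,(4,4)).apply(cv2.cvtColor(im,cv2.COLOR_BGR2GRAY))
x0,y0=max(u-110,0),max(v-100,0);print(x0,y0)
cv2.imwrite("pics/w2c.png",cv2.resize(g[y0:y0+200,x0:x0+220],None,fx=3,fy=3,interpolation=cv2.INTER_CUBIC))
```

```text
5.15 [593.1900844   25.73106015  79.84594391] fix -26.394574765599383 -30.4201629776764 [ 36.27392917 -21.17127711 -27.2730377 ]
256 196
146 96
```

View pics/w2c.png

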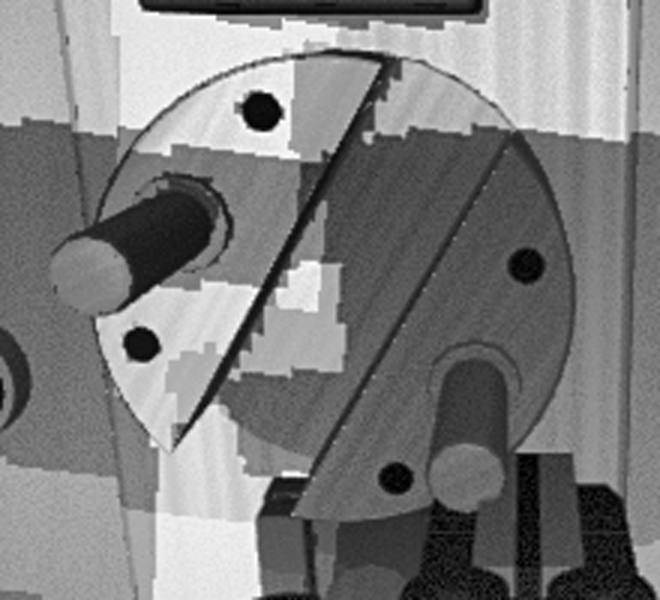

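The corner of the finger met the post off-centre and was pushed outward (about 40 N, mostly radial). The disc has turned part way, with the slot edge now along (175,445)-(388,65) in the crop. I'll back off and re-centre behind the post.

Call:
{"name": "apply_moves", "arguments": {"series": "-0.3 0 0 0 0 0 1;-0.3 0 0 0 0 0 1;-0.3 0 0 0 0 0 1;-0.3 0 0 0 0 0 1;-0.3 0 0 0 0 0 1;-0.2 0 0 0 0 0 1;0 0 0 0 0 0 1;0 0 0 0 0 0 1;0 0 0 0 0 0 1;0 0 0 0 0 0 1"}}

```text
clock: 6.03
eef_pos: [585.1, 12.2, 78.3]
tcp_rot: [-3.141, -0.0, 1.706]
contact_force: [-0.3, 0.4, 0.4]
opening: 0.001
```

```bash
cat >> h.py <<'E'
def fix():
    s=r.sense();p=s["eef_pos"];d=p[:2]-[559.5,47.8];t=np.radians(97.72)
    B=np.array([[np.cos(t),np.sin(t)],[-np.sin(t),np.cos(t)]])
    print(s["clock"],"fix",(B@d).round(1),"z",p[2].round(1),"F fix",(B@s["contact_force"][:2]).round(1),s["contact_force"][2].round(1),s["tcp_rot"].round(3))
E
python3 - <<'E'
from h import *
fix()
c=np.load("w2.npz")
f=lambda u,v,z:cast(c,146+(u+.5)/3-.5,96+(v+.5)/3-.5,z)[:2]
an=lambda d:np.degrees(np.arctan2(d[1],d[0]))
for p,q in[((175,448),(388,65)),((296,515),(512,135))]:print("joint",an(f(*q,45)-f(*p,45))+180-97.72)
print(f(467,475,83),f(92,272,83),f(335,290,45))
E
```

```text
6.0333 fix [-38.7 -20.6] z 78.3 F fix [0.4 0.3] 0.4 [-3.141 -0.     1.706]
joint 148.58578517649616
joint 149.9408847948591
[584.66406742  37.51169237] [535.24498834  58.92973876] [559.86780741  49.93190631]
```

Call:
{"name": "apply_moves", "arguments": {"series": "0 0.2 0 0 0 0 1;0 0.15 0 0 0 0 1;0.3 0 0 0 0 0 1;0.3 0 0 0 0 0 1;0.2 0.03 0 0 0 0 1;0.2 0.03 0 0 0 0 1;0.2 0.04 0 0 0 0 1;0.2 0.04 0 0 0 0 1;0.2 0.04 0 0 0 0 1;0.2 0.04 0 0 0 0 1"}}

```text
clock: 6.87
eef_pos: [590.0, 30.1, 78.6]
tcp_rot: [3.139, 0.001, 1.706]
contact_force: [4.4, -5.1, -1.7]
opening: -0.002
```

Run:
```python
from h import *
fix()
c=r.camera_info("wrist");im=r.grab_frame("wrist");np.savez("w3.npz",K=c["K"],extrinsics=c["extrinsics"])
u,v=proj(c,[559.5,47.8,45]).astype(int)
g=cv2.createCLAHE(3,(4,4)).apply(cv2.cvtColor(im,cv2.COLOR_BGR2GRAY))
x0,y0=max(u-110,0),max(v-100,0);print(x0,y0)
cv2.imwrite("pics/w3c.png",cv2.resize(g[y0:y0+200,x0:x0+220],None,fx=3,fy=3,interpolation=cv2.INTER_CUBIC))
```

```text
6.8667 fix [-21.7 -27.8] z 78.6 F fix [-5.6 -3.7] -1.7 [3.139e+00 1.000e-03 1.706e+00]
152 106
```

View pics/w3c.png

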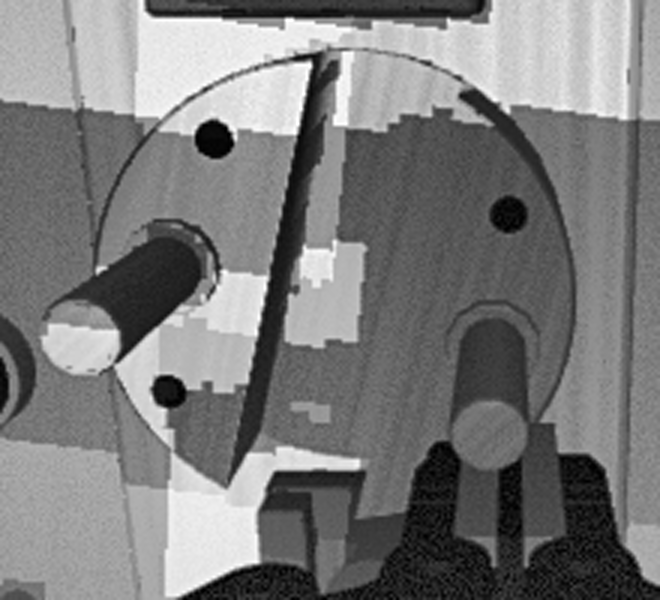

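Centred pushing works now. The left slot edge runs (228,487)-(316,58) in the crop.

Run:
```python
from h import *
c=np.load("w3.npz")
f=lambda u,v,z:cast(c,152+(u+.5)/3-.5,106+(v+.5)/3-.5,z)[:2]
an=lambda d:np.degrees(np.arctan2(d[1],d[0]))
print("joint",an(f(316,58,45)-f(228,487,45))+180-97.72)
a,b=f(489,434,83),f(81,337,83);print(a,b,(a+b)/2,np.hypot(*(a-b)),an(a-b)-97.72-90+360)
print(f(489,325,45)) # collar approx
```

```text
joint 165.22347884787885
[586.5387146   44.63827032] [533.2206038   50.96755767] [559.8796592   47.80291399] 53.69246518456409 165.51021189304333
[585.50229563  47.29104781]
```

Call:
{"name": "apply_moves", "arguments": {"series": "0.1 0 0 0 0 0 1;0.1 0 0 0 0 0 1;0.1 0 0 0 0 0 1;0.1 0 0 0 0 0 1;0.1 0 0 0 0 0 1;0.1 0 0 0 0 0 1;0.06 0 0 0 0 0 1;0 0 0 0 0 0 1;0 0 0 0 0 0 1;0 0 0 0 0 0 1"}}

```text
clock: 7.75
eef_pos: [587.8, 37.2, 78.4]
tcp_rot: [3.141, 0.0, 1.706]
contact_force: [3.4, -3.3, 0.4]
opening: 0.003
```

Run:
```python
from h import *
fix()
c=r.camera_info("wrist");im=r.grab_frame("wrist");np.savez("w4.npz",K=c["K"],extrinsics=c["extrinsics"])
u,v=proj(c,[559.5,47.8,45]).astype(int)
g=cv2.createCLAHE(3,(4,4)).apply(cv2.cvtColor(im,cv2.COLOR_BGR2GRAY))
x0,y0=max(u-110,0),max(v-100,0);print(x0,y0)
cv2.imwrite("pics/w4c.png",cv2.resize(g[y0:y0+200,x0:x0+220],None,fx=3,fy=3,interpolation=cv2.INTER_CUBIC))
```

```text
7.75 fix [-14.3 -26.6] z 78.4 F fix [-3.7 -2.9] 0.4 [3.141 0.    1.706]
156 120
```

View pics/w4c.png

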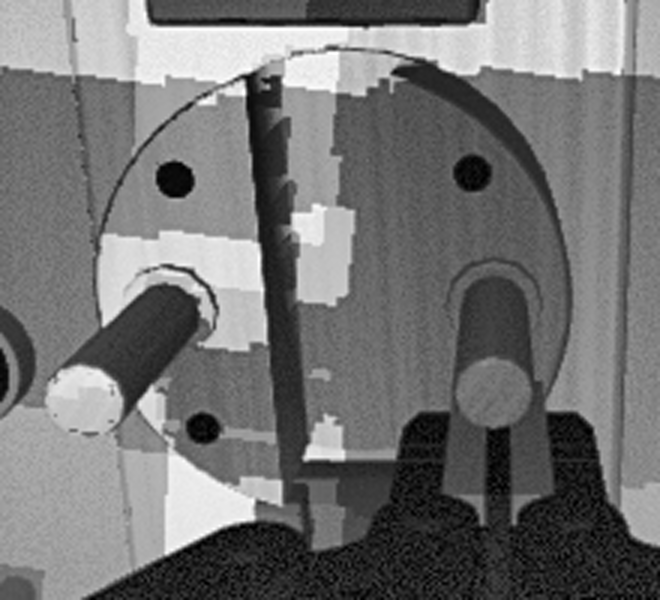

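The disc is now close to aligned. The left slot edge runs (247,76)-(286,498), the posts are at (85,399) and (494,393), and the right plate edge is a reference.

Run:
```python
from h import *
c=np.load("w4.npz")
f=lambda u,v,z:cast(c,156+(u+.5)/3-.5,120+(v+.5)/3-.5,z)[:2]
an=lambda d:np.degrees(np.arctan2(d[1],d[0]))
print("joint",an(f(247,76,45)-f(286,498,45))+180-97.72)
a,b=f(494,393,83),f(85,399,83);print((a+b)/2,np.hypot(*(a-b)),an(a-b)-97.72-90+360)
a,b=f(472,173,45),f(203,428,45);a2,b2=f(175,179,45),b
print("holes mid",(a+b)/2)
print("plate left edge",an(f(72,0,12)-f(132,560,12)),"right",an(f(633,0,12)-f(617,480,12)),"keeper",an(f(475,22,47)-f(148,22,47))+90)
```

```text
joint 181.37618472390173
[559.92100817  47.87104087] 53.828277843936334 180.95193552110194
holes mid [559.61452204  47.26895076]
plate left edge 97.29241935346734 right 97.9233424195849 keeper 97.74197184561288
```

Slot is at about 181.1°, 1.1° past line, inside the ±2° clearance. Backing off, rising, and going round behind the bar's tail.

Call:
{"name": "apply_moves", "arguments": {"series": "-0.5 0 0 0 0 0 1;-0.5 0 0 0 0 0 1;-0.5 0 0 0 0 0 1;-0.5 0 0 0 0 0 1;0 0 -1.2 0 0 0 1;0 0 -1.2 0 0 0 1;0 0 -1.2 0 0 0 1;0 0 -1.2 0 0 0 1;0 0 -1.2 0 0 0 1;0 0 -1.2 0 0 0 1"}}

```text
clock: 8.63
eef_pos: [590.5, 17.5, 152.2]
tcp_rot: [3.141, 0.0, 1.706]
contact_force: [0.4, -0.2, 0.1]
opening: -0.003
```

Call:
{"name": "apply_moves", "arguments": {"series": "-2.2 -0.27 0 0 0 0 1;-2.2 -0.27 0 0 0 0 1;-2.2 -0.27 0 0 0 0 1;-2.2 -0.27 0 0 0 0 1;-2.2 -0.27 0 0 0 0 1;-2.2 -0.27 0 0 0 0 1;-2.2 -0.27 0 0 0 0 1;-2.2 -0.27 0 0 0 0 1;-2.2 -0.27 0 0 0 0 1;-2.2 -0.27 0 0 0 0 1"}}

```text
clock: 9.47
eef_pos: [593.2, -205.3, 151.3]
tcp_rot: [3.141, 0.0, 1.706]
contact_force: [0.1, 0.2, 0.3]
opening: 0.003
```

Run:
```python
from h import *
fix()
c=r.camera_info("wrist");im=r.grab_frame("wrist");np.savez("w5.npz",K=c["K"],extrinsics=c["extrinsics"])
t=np.radians(97.72);print("expected tail px",proj(c,[559.5-211*np.cos(t),47.8-211*np.sin(t),56]))
cv2.imwrite("pics/w5.png",im)
```

```text
9.4667 fix [-255.3    0.6] z 151.3 F fix [ 0.2 -0.1] 0.3 [3.141 0.    1.706]
expected tail px [320.69626879 146.45160206]
```

View pics/w5.png

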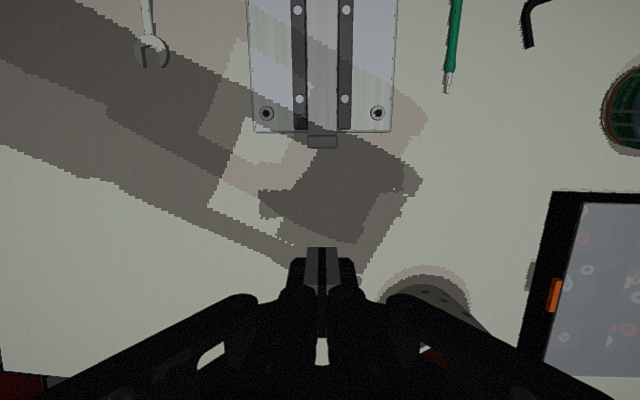

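The tail rib is at (322,142), as predicted (320.7,146). Descending, then pushing.

Call:
{"name": "apply_moves", "arguments": {"series": "0 0.06 1 0 0 0 1;0 0 1 0 0 0 1;0 0 1 0 0 0 1;0 0 1 0 0 0 1;0 0 1 0 0 0 1;0 0 1 0 0 0 1;0 0 1 0 0 0 1;0 0 1 0 0 0 1;0 0 1 0 0 0 1;0 0 1 0 0 0 1"}}

```text
clock: 10.35
eef_pos: [593.7, -204.2, 49.2]
tcp_rot: [-3.142, -0.0, 1.706]
contact_force: [-0.1, 0.4, 0.8]
opening: 0.0
```

Call:
{"name": "apply_moves", "arguments": {"series": "0.5 0 0 0 0 0 1;0.5 0 0 0 0 0 1;0.5 0 0 0 0 0 1;0.5 0 0 0 0 0 1;0.5 0 0 0 0 0 1;0.5 0 0 0 0 0 1;0.5 0 0 0 0 0 1;0.5 0 0 0 0 0 1;0.5 0 0 0 0 0 1;0.5 0 0 0 0 0 1"}}

```text
clock: 11.18
eef_pos: [587.5, -154.7, 50.8]
tcp_rot: [3.14, 0.001, 1.706]
contact_force: [0.2, -3.3, 3.7]
opening: 0.001
```

Call:
{"name": "apply_moves", "arguments": {"series": "0.4 0 0 0 0 0 1;0.4 0 0 0 0 0 1;0.4 0 0 0 0 0 1;0.4 0 0 0 0 0 1;0.4 0 0 0 0 0 1;0.4 0 0 0 0 0 1;0.4 0 0 0 0 0 1;0.4 0 0 0 0 0 1;0.4 0 0 0 0 0 1;0.4 0 0 0 0 0 1"}}

```text
clock: 12.02
eef_pos: [582.1, -115.2, 50.8]
tcp_rot: [3.14, 0.001, 1.706]
contact_force: [0.5, -6.3, 4.4]
opening: 0.0
```

```bash
python3 -c "
from h import *
fix()"
```

```text
12.0167 fix [-164.5   -0.5] z 50.8 F fix [-6.3  0.3] 4.4 [3.140e+00 1.000e-03 1.706e+00]
```

Call:
{"name": "apply_moves", "arguments": {"series": "0.4 0 0 0 0 0 1;0.4 0 0 0 0 0 1;0.4 0 0 0 0 0 1;0.4 0 0 0 0 0 1;0.4 0 0 0 0 0 1;0.4 0 0 0 0 0 1;0.4 0 0 0 0 0 1;0.4 0 0 0 0 0 1;0.4 0 0 0 0 0 1;0.4 0 0 0 0 0 1"}}

```text
clock: 12.85
eef_pos: [576.7, -75.5, 50.7]
tcp_rot: [3.141, 0.001, 1.706]
contact_force: [1.1, -6.2, 4.9]
opening: 0.003
```

Call:
{"name": "apply_moves", "arguments": {"series": "0.3 0 0 0 0 0 1;0.3 0 0 0 0 0 1;0.3 0 0 0 0 0 1;0.3 0 0 0 0 0 1;0.3 0 0 0 0 0 1;0.3 0 0 0 0 0 1;0.3 0 0 0 0 0 1;0.3 0 0 0 0 0 1;0.3 0 0 0 0 0 1;0.3 0 0 0 0 0 1"}}

```text
clock: 13.68
eef_pos: [572.5, -45.8, 50.7]
tcp_rot: [3.141, 0.001, 1.706]
contact_force: [0.2, -5.9, 5.4]
opening: 0.003
```

```bash
python3 -c "
from h import *
fix()"
```

```text
13.6833 fix [-94.5  -0.3] z 50.7 F fix [-5.8  0.5] 5.4 [3.141e+00 1.000e-03 1.706e+00]
```

Call:
{"name": "apply_moves", "arguments": {"series": "0.1 0 0 0 0 0 1;0.1 0 0 0 0 0 1;0.1 0 0 0 0 0 1;0.1 0 0 0 0 0 1;0.1 0 0 0 0 0 1;0.1 0 0 0 0 0 1;0.1 0 0 0 0 0 1;0.1 0 0 0 0 0 1;0 0 0 0 0 0 1;0 0 0 0 0 0 1"}}

```text
clock: 14.52
eef_pos: [571.7, -39.5, 50.7]
tcp_rot: [3.141, 0.003, 1.707]
contact_force: [2.1, -15.5, 4.3]
opening: 0.002
```

```bash
python3 -c "
from h import *
fix()"
```

```text
14.5167 fix [-88.1  -0.4] z 50.7 F fix [-15.7   0. ] 4.3 [3.141e+00 3.000e-03 1.707e+00]
```

Call:
{"name": "apply_moves", "arguments": {"series": "0.1 0 0 0 0 0 1;0.1 0 0 0 0 0 1;0.1 0 0 0 0 0 1;0 0 0 0 0 0 1;0 0 0 0 0 0 1;0 0 0 0 0 0 1;0 0 0 0 0 0 1;0 0 0 0 0 0 1;0 0 0 0 0 0 1;0 0 0 0 0 0 1"}}

```text
clock: 15.35
eef_pos: [572.4, -39.1, 50.9]
tcp_rot: [3.139, 0.006, 1.708]
contact_force: [3.7, -32.9, 2.0]
opening: -0.003
```

```bash
python3 -c "
from h import *
fix()"
```

```text
15.35 fix [-87.8  -1.2] z 50.9 F fix [-33.1   0.7] 2.0 [3.139 0.006 1.708]
```

The bar is hard against the stop: 33 N with no further travel, at the predicted place. Now retreating and checking.

Call:
{"name": "apply_moves", "arguments": {"series": "-0.3 0 0 0 0 0 1;-0.4 0 0 0 0 0 1;-0.6 0 0 0 0 0 1;-1 0 0 0 0 0 1;-1 0 0 0 0 0 1;-1 0 -1 0 0 0 1;-1 0 -2 0 0 0 1;-1 0 -2 0 0 0 1;-1 0 -2 0 0 0 1;-1 0 -2 0 0 0 1"}}

```text
clock: 16.18
eef_pos: [581.8, -118.1, 141.9]
tcp_rot: [3.142, -0.0, 1.705]
contact_force: [1.1, -0.3, 0.4]
opening: 0.004
```

Run:
```python
from h import *
fix()
c=r.camera_info("wrist");im=r.grab_frame("wrist");t=np.radians(97.72)
print("tail home px",[proj(c,[559.5-d*np.cos(t),47.8-d*np.sin(t),56]).round(1) for d in(79,71)])
cv2.imwrite("pics/w6.png",im)
```

```text
16.1833 fix [-167.4    0.2] z 141.9 F fix [-0.4 -1.1] 0.4 [ 3.142 -0.     1.705]
tail home px [array([319.9,  73.1]), array([319.9,  58.5])]
```

View pics/w6.png

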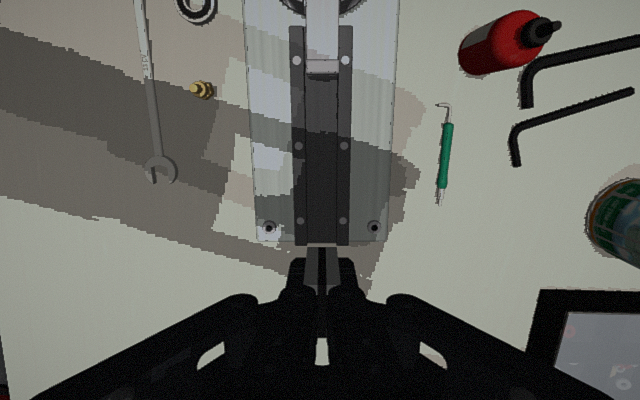

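The rib spans rows 59–73 at column 321, which matches the predicted home position (58.5–73.1). The bar lies between its rails and the small parts in view are undisturbed. Handing in.

```bash
python3 -c "
from rig import r
print(r.sign_off())"
```

```text
the job is handed in; nothing more can be done
None
```

The fixture is locked: I turned the disc to about 181° by pushing post_a, then pushed the bar by its tail through the slot until it met the keeper's stop. The job was handed in at about 16 s of robot time.

- **Bar home:** at the end the push force rose to 33 N with no further travel. In the last picture the tail rib was within about 1 px of its calculated home position, and the arm was clear of everything.
- **Disc angle:** it measured about 1.1° past line before the bar went in. That was inside the roughly ±2° of clearance, and the bar passed through at about 6 N.
- **Off-centre push:** my first push met post_a off-centre, so the finger slid outward with about 50 N at the wrist (36, −21 and −27 N along x, y and z). That is above the 40 N limit, though the contact looked to be at the fingertips rather than the gripper body. I backed off, re-centred and finished at low force.
- **Small parts:** those in the last wrist picture looked undisturbed. I did not recheck the others (spring and one adapter), but the tool never went near them at low height.

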